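# Fit spacer sleeve and rotor to a benchtop centrifuge and lock its lid

### The job

Get the small centrifuge ready: slide the longer of the two steel spacer sleeves down over the upright spindle until it rests on the shoulder, then put the rotor over the spindle so that it sits flat on the sleeve, lowering both in the gripper and not letting them drop. Then close the lid fully and slide the bolt on the front fully across over the lid's edge. Leave the other things on the desk where they are.

Things in the scene. Friction and masses are not known exactly. Their poses are not given: they have to be found in the camera images.
- centrifuge: White benchtop centrifuge, fixed, 200 (x) by 260 (y) by 100 mm high; open chamber 170 mm square in its top, floor at 20 mm. Origin: on the desk under the spindle axis, the chamber's centre. Its +y points to its front: a top strip (y = 85 to 160 mm, 100 mm high) that carries the bolt. The lid is hinged on the -y side. Yaw within 0.2 rad of 0.
- spindle_seat (a point): Centre of the flat shoulder (40 mm across, 28 mm above the desk) on which the sleeve must rest; axes as the centrifuge. The steel spindle rises from here, 14 mm in diameter, for 58 mm; its top 7 mm taper to 7 mm diameter, and its tip is 86 mm above the desk, 14 mm below the chamber's rim.
- lid_hinge (a point): Middle of the lid's hinge line, on the back (-y) side of the centrifuge, 104 mm above the desk and 104 mm from the spindle axis; axes as the centrifuge, the hinge line runs along its x.
- lid (a joint): Lid angle in rad: 0 closed (lying level on the rim), grows as it opens, to 1.95 at most; it starts at 1.6 to 1.9, standing up or leaning back beyond the hinge. A stiff friction hinge (0.45 N m) holds it wherever it is left; about 2 to 4 N at the free edge moves it.
- lid_edge (a point): Middle of the lid's free edge, on its outer face (uppermost when closed), 204 mm from the hinge line. The lid is a plain flat panel 196 mm wide, 8 mm thick, grey frame with a clear window, no knob: it can be pushed over from its outer side. Closed, its top is 108 mm above the desk.
- bolt (a joint): Travel in m of the bolt on the front strip: 0 back (clear of the lid), 0.030 fully across over the lid's front edge. It slides along the centrifuge's -y, towards the spindle, and stays where it is left; friction about 1.5 N. It starts at 0 to 5 mm.
- bolt_knob (a point): Top centre of the bolt's upright black knob, 144 mm above the desk; at travel 0 it is 138 mm from the spindle axis along the centrifuge's +y. The knob is 14 mm (x) by 12 mm (y) and stands 29 mm above the bolt's flat steel tongue (28 mm wide, top 115 mm above the desk; guide block 40 by 50 mm beneath).
- long_sleeve: The longer spacer sleeve: plain steel tube 30 mm outer diameter, 16.6 mm bore, 30 mm long, standing on end on the desk, 0.1 kg. Origin: centre of its underside, z along its axis.
- rotor: Aluminium rotor lying flat: disc 120 mm in diameter, 8 mm thick, with a central hub 36 mm in diameter that reaches 28 mm above the underside; 17 mm bore right through; eight dark tube places; about 0.25 kg. Origin: centre of its underside, z up along the bore. Mounted, its underside is 58 mm above the desk.
- short_sleeve: The shorter spacer sleeve, not needed: as the longer one but only 18 mm long. Origin: centre of its underside.
- oil_bottle: Bystander: small amber bottle, 28 mm in diameter, 70 mm high; origin under its centre.
- dish: Bystander: shallow glass dish, 90 mm across, 15 mm high; origin under its centre.
- jar: Bystander: glass jar with a white cap, 52 mm in diameter, 60 mm high; origin under its centre.
- slide_box: Bystander: white plastic slide box, 85 by 50 by 30 mm; origin under its centre.
- driver: Bystander: screwdriver 150 mm long lying on the desk; origin on the underside near its middle.
There are look-alikes about, which are no part of the job. What is shaped like the rotor but brown or red is not meant.

How it is judged:
By the outcome, as a careful person would: the job done as asked, in the order asked, and still so for the second after the job is handed in, with the robot touching nothing.
It also fails if it takes over 72 s, if anything falls off the work surface, if the arm or the gripper's body presses on something with over 40 N, if the wrist force passes 120 N, or if a joint passes its speed limit or range.

### The arm

A 6-joint arm with a two-finger parallel gripper is mounted at the origin on the work surface. World frame = base frame: x ahead of the robot, y to its left, z up, the work surface at z = 0. Lengths are in m, angles in rad, forces in N, time in s.
With the tool pointing down it reaches from about 0.375 to 0.975 m from the base axis. Payload 3.8 kg.
Tool frame: the origin (TCP) lies on the centre line of the jaws, within the pads' length; the fingertips stand nose_length ahead of it and the grasp point (between the pads) lies 3 mm ahead of it (nose_length is the distance from the TCP to the fingertips, in m); z points along the fingers, y is the line along which they close (so a half turn about z gives the same grasp; the last joint's range is limited). The gripper opens to 85 mm and grips with 20 to 120 N. Pads are 22 mm wide; open, the fingers measure 114 mm over their backs; the gripper's body (76 mm by 85 mm) begins 54 mm behind the grasp point. The pads swing forward as they close: fully open they stand 13 mm farther back than shut.
Start: joints at [-1.141, 0.264, 1.604, -0, 1.274, -0.037], TCP at [0.304, -0.603, 0.253] pointing down, gripper open.
Joint ranges: [-2.63, 2.63], [-0.94, 2.18], [0.31, 2.57], [-1.31, 4.45], [0, 2.66], [-2.55, 2.55]. Speed limits (rad/s): [2.57, 2.57, 3.14, 3.14, 3.14, 3.14].

### API

Orientations are given as a 3x3 rotation matrix whose columns are the frame's x, y, z axes.
In Python, from bench import * gives the robot as it stands. The module is installed in compiled form; this text tells all that it offers.
- The arm moves only by the shell command python3 -m handwheel 'ROWS' [FORCE]. ROWS is text: rows parted by semicolons, each of 7 numbers parted by spaces: the shift along the world's x, y, z in m, then the turn, a rotation vector about the world's x, y, z in rad, then the finger opening in m, from 0 to 0.0854. A call has 1 to 8 rows; each row shifts and turns the commanded pose from where the row before left it; what a row does not reach is not made up. A row lasts 1/8 s, in which the tool goes at most 62.5 mm and 10.7 degrees, less where a joint would pass 70% of its speed; a pose out of reach is approached as far as the arm can. A call is refused whole if a number of a shift passes 0.0625 or a number of a turn 0.188, either way. A call with a gripper value outside its range is refused whole. The fingers move at their own pace and stop on an object; FORCE is the grip in N (left out, the last holds). Time passes only in rows, so rows that do not move let the fingers close. It gives the time, the measured TCP pose, the force, the opening and the grip force at its end, in the units of the state.
- observe(): the state, without advancing time (a new reading comes with each control period).
- camera(name): name is "scene" or "side" or "wrist"; returns a dict with "pixels" (400x640x3 uint8, red, green, blue), "depth" (400x640 float32, m along the optical axis (not along the pixel's ray), 0 where there is no reading), "fx", "fy", "cx", "cy" (pixels), "R" (3x3) and "t" (3): a world point X has camera coordinates R X + t; the wrist camera has in their place "hand_eye" (4x4, takes a point from camera to tool coordinates, whose origin is the TCP and whose axes are the flange's). Camera axes: x right, y down, z forward; pixel columns grow to the right and rows downward; lengths in m; the calibration is good to about 2 mm. The wrist camera is an equidistant fisheye: a pixel r from the principal point sees the ray r / f radians off the axis. A picture is of the moment at which its call begins: read the wrist's pose just before it.
- sign_off(): hands the job in; it is judged then, once.
The state is a dict: "t": time; "joint_pos": joint angles; "dq": joint speeds; "effort": joint torques, N m; "tcp_pos": TCP position; "orientation": TCP orientation; "wrist_force": force on the tool from outside, world axes, zero at the start; "moment": the same for the moment, N m; "opening": finger opening in m; "grip_force": force on a finger pad.
Only numpy, scipy, OpenCV 4.12 (cv2) and the standard library are available. Lean on these libraries where they do the work, as an engineer would, in place of code of your own. Each camera call takes 0.05 s, during which the arm holds its last target. There are 200 camera calls.

## Working session

There is one attempt and no reset: what is moved stays moved. The work goes in short steps, Python scripts to look and compute and a shell command to move; the robot and the scene stay as the last step left them, time stands still between calls to the robot, and variables do not carry over. Pictures are saved under pics/ and viewed, at most 10 in all, crops included, and the job is handed in when it is done.

```bash
mkdir -p pics; ls; python3 - <<'E'
from bench import *
import cv2,numpy as np
o=observe();print({k:(np.round(v,3).tolist() if not isinstance(v,(int,float)) else v) for k,v in o.items()})
for n in ("scene","side"):
    c=camera(n);np.savez(f"{n}0.npz",**c);cv2.imwrite(f"pics/{n}0.png",c["pixels"][:,:,::-1])
    print(n,c["fx"],c["fy"],c["cx"],c["cy"],np.round(-c["R"].T@c["t"],3))
E
```

```text
pics
{'t': 0.0, 'joint_pos': [-1.141, 0.265, 1.605, -0.0, 1.274, -0.037], 'dq': [0.001, -0.0, -0.002, 0.001, 0.0, -0.0], 'effort': [0.001, -51.511, -36.732, 0.0, 0.013, 0.0], 'tcp_pos': [0.303, -0.602, 0.252], 'orientation': [[0.893, 0.45, -0.001], [0.45, -0.893, 0.002], [0.0, -0.002, -1.0]], 'wrist_force': [-0.31, 0.716, 0.087], 'moment': [-0.022, 0.01, -0.035], 'grip_force': 0.0, 'opening': 0.08559336313038686}
scene 493.38057696252883 493.38057696252883 319.63544270885103 194.2699015237791 [1.034 0.88  0.822]
side 384.44726238492507 384.44726238492507 318.2552726887202 196.50076256647012 [0.134 0.613 0.827]
```

View pics/scene0.png

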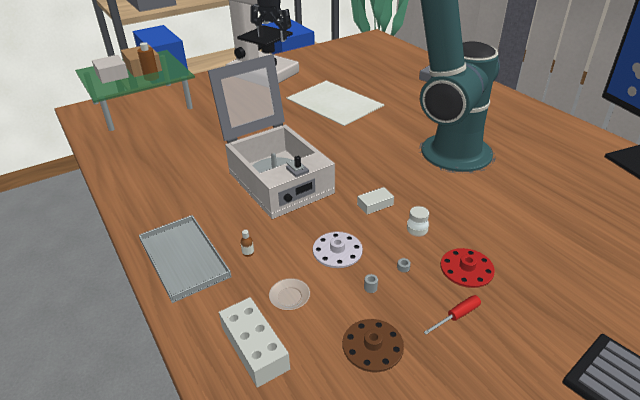

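View pics/side0.png

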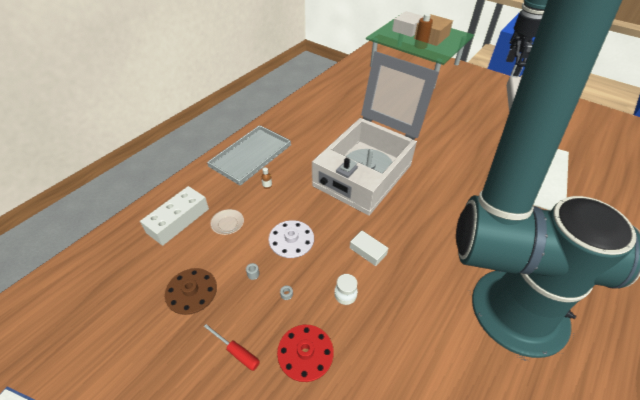

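Scene picture: the silver rotor is at (338,248), with look-alikes in red (467,266) and brown (373,345). The two sleeves are at (371,283) and (404,265), and the first looks taller. The centrifuge is at (280,165) with its lid up and the bolt knob at (297,162). The side picture agrees: rotor (291,238), sleeves (252,271) and (287,293), knob (346,165).

```bash
cat > h.py <<'E'
import numpy as np, cv2
from scipy.optimize import least_squares
def cloud(c):
    v,u=np.mgrid[:400,:640]; d=c["depth"]
    p=np.stack([(u-c["cx"])/c["fx"]*d,(v-c["cy"])/c["fy"]*d,d],-1)
    X=(p-c["t"])@c["R"]; X[d==0]=np.nan
    return X
def win(X,u,v,r): return X[v-r:v+r+1,u-r:u+r+1].reshape(-1,3)
def circ(P,r=None):
    f=lambda q:np.hypot(P[:,0]-q[0],P[:,1]-q[1])-(q[2] if r is None else r)
    s=least_squares(f,[*P[:,:2].mean(0),.02],loss="soft_l1",f_scale=.001); return s.x
E
python3 - <<'E'
import bench; print([n for n in dir(bench) if n[0]!='_'], getattr(bench,'nose_length',None))
from h import *
px={"scene":dict(A=(371,283),B=(404,265),rot=(338,248),knob=(297,162)),"side":dict(A=(252,271),B=(287,293),rot=(291,238),knob=(346,165))}
tiles=[]
for n in px:
    c=np.load(n+"0.npz");X=cloud(c)
    for k,(u,v) in px[n].items():
        P=win(X,u,v,40 if k=="rot" else 16); P=P[np.isfinite(P[:,0])]
        if k in "AB":
            z=P[:,2]; m=P[np.hypot(*(P[:,:2]-X[v,u,:2]).T)<.03]; top=np.percentile(m[:,2],98); T=m[m[:,2]>top-.003]
            m2=m[(m[:,2]>.005)]
            print(n,k,"top",top.round(4),len(T),"ringmean",T[:,:2].mean(0).round(4),"mid-bbox",((T.min(0)+T.max(0))/2)[:2].round(4),"ext",np.ptp(T,axis=0).round(3))
        elif k=="rot":
            ctr=X[v,u,:2]; m=P[np.hypot(*(P[:,:2]-ctr).T)<.09]
            T=m[(m[:,2]>.0045)&(m[:,2]<.012)]; H=m[(m[:,2]>.023)&(m[:,2]<.033)]
            (cx,cy),r=cv2.minEnclosingCircle((T[:,:2]*1000).astype(np.float32))
            print(n,"rotor disc",cx,cy,r,"hub",cv2.minEnclosingCircle((H[:,:2]*1000).astype(np.float32)),H[:,2].max())
        else:
            K=P[(P[:,2]>.137)&(P[:,2]<.155)]; print(n,"knob",len(K),K.mean(0).round(4),K.min(0).round(4),K.max(0).round(4))
            kn=K.mean(0)
    Q=X.reshape(-1,3); Q=Q[np.isfinite(Q[:,0])]
    Rm=Q[(abs(Q[:,2]-.1)<.004)&(np.hypot(*(Q[:,:2]-kn[:2]).T)<.29)]
    print(n,"rim",len(Rm),Rm[:,2].mean(),cv2.minAreaRect((Rm[:,:2]*1000).astype(np.float32)))
    L=Q[(Q[:,2]>.13)&(Q[:,2]<.33)&(np.hypot(Q[:,0]-kn[0],Q[:,1]-kn[1]+.26)<.14)]
    print(n,"lid",len(L),L.mean(0).round(3),L.min(0).round(3),L.max(0).round(3))
    np.savez(n+"lid.npz",L=L)
    m=L.mean(0);print(" normal",np.linalg.svd(L-m,full_matrices=False)[2][2].round(3))
    (u,v)=((px[n]["A"][0]+px[n]["B"][0])//2,(px[n]["A"][1]+px[n]["B"][1])//2)
    tiles.append(cv2.resize(c["pixels"][v-65:v+35,u-80:u+60,::-1],None,fx=2.85,fy=4,interpolation=2) if 0 else cv2.resize(c["pixels"][v-65:v+35,u-80:u+55,::-1],(400,296),interpolation=cv2.INTER_CUBIC))
cv2.imwrite("pics/crop.png",np.hstack(tiles))
E
```

```text
['IKError', 'camera', 'nose_length', 'observe', 'sign_off'] 0.022
scene A top 0.0307 73 ringmean [0.5572 0.3031] mid-bbox [0.5564 0.3028] ext [0.028 0.029 0.006]
scene B top 0.0192 39 ringmean [0.4573 0.2949] mid-bbox [0.4576 0.2956] ext [0.025 0.027 0.005]
scene rotor disc 546.1264038085938 166.51220703125 65.59600067138672 hub ((552.0447998046875, 162.03836059570312), 19.578441619873047) 0.0308264806650603
scene knob 25 [ 0.5305 -0.0514  0.1412] [ 0.523  -0.0595  0.137 ] [ 0.5368 -0.0447  0.1469]
scene rim 1658 0.09927970659848626 ((530.7930908203125, -165.56503295898438), (202.17108154296875, 278.4717102050781), 1.2251087427139282)
scene lid 4163 [ 0.537 -0.314  0.22 ] [ 0.433 -0.34   0.13 ] [ 0.633 -0.288  0.307]
 normal [ 0.017 -0.982 -0.187]
side A top 0.0312 68 ringmean [0.5551 0.2996] mid-bbox [0.5551 0.2988] ext [0.027 0.028 0.004]
side B top 0.0199 60 ringmean [0.4557 0.2923] mid-bbox [0.4548 0.2917] ext [0.029 0.029 0.004]
side rotor disc 541.060791015625 171.26605224609375 80.21332550048828 hub ((549.2899780273438, 159.4227294921875), 18.448200225830078) 0.03134742473294183
side knob 26 [ 0.527  -0.0541  0.1425] [ 0.5204 -0.0641  0.1375] [ 0.5353 -0.0496  0.147 ]
side rim 1817 0.10026379730146295 ((529.175537109375, -164.5138702392578), (201.69735717773438, 270.02459716796875), 0.8190887570381165)
side lid 3977 [ 0.528 -0.317  0.223] [ 0.433 -0.343  0.13 ] [ 0.632 -0.291  0.307]
 normal [ 0.017 -0.982 -0.187]
```

View pics/crop.png

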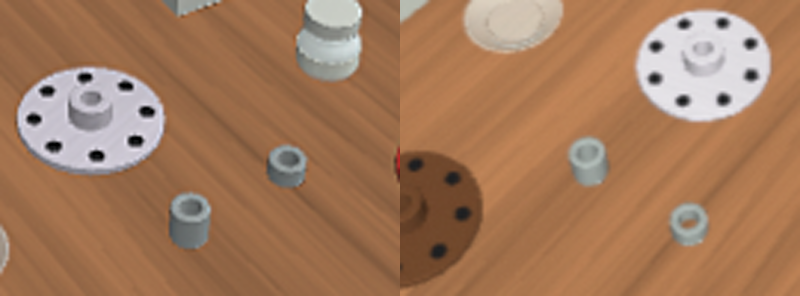

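The crop confirms which is which. Sleeve A, at scene (371,283), has its top at 31 mm and is the long one. Sleeve B, at (404,265), tops out at 19 mm and is the short one. The silver rotor is the one meant. Next I go over the long sleeve with the closing axis along world x, and measure the spindle on the way.

```bash
python3 -m handwheel '0 0 0.06 0 0 0 0.0854;0 0 0.06 0 0 0 0.0854;0.0165 0.0595 0 0 0 0.074 0.0854;0.0165 0.0595 0 0 0 0.074 0.0854;0.0165 0.0595 0 0 0 0.074 0.0854;0.0165 0.0595 0 0 0 0.074 0.0854;0.0165 0.0595 0 0 0 0.074 0.0854;0.0165 0.0595 0 0 0 0.074 0.0854'
python3 -m handwheel '0.0165 0.0595 0 0 0 0.074 0.0854;0.0165 0.0595 0 0 0 0.074 0.0854;0.0165 0.0595 0 0 0 0.074 0.07;0.0165 0.0595 0 0 0 0.074 0.07;0.0165 0.0595 0 0 0 0.074 0.07;0.0165 0.0595 0 0 0 0.074 0.07;0.0165 0.0595 0 0 0 0.074 0.06;0.0165 0.0595 0 0 0 0.074 0.06'
python3 -m handwheel '0.0165 0.0595 0 0 0 0.074 0.06;0 0 -0.06 0 0 0 0.06;0 0 -0.06 0 0 0 0.06;0 0 -0.04 0 0 0 0.06;0 0 0 0 0 0 0.06'
python3 - <<'E'
from h import *
for n in ("scene","side"):
    X=cloud(np.load(n+"0.npz")); Q=X.reshape(-1,3); Q=Q[np.isfinite(Q[:,0])]
    m=Q[(np.hypot(Q[:,0]-.53,Q[:,1]+.189)<.022)&(Q[:,2]>.035)&(Q[:,2]<.092)]
    print(n,"spindle",len(m)); 
    for a,b in((.035,.055),(.055,.078),(.078,.092)):
        s=m[(m[:,2]>a)&(m[:,2]<b)]; print(a,len(s),s.mean(0).round(4),s.min(0).round(4),s.max(0).round(4), "fit r7",circ(s,.007)[:2].round(4))
from bench import *
o=observe();print(o["tcp_pos"],o["orientation"])
c=camera("wrist");np.savez("w1.npz",**c,tp=o["tcp_pos"],to=o["orientation"]);cv2.imwrite("pics/w1.png",c["pixels"][:,:,::-1]);print(c["fx"],c["cx"],c["cy"],c["hand_eye"])
E
```

```text
t: 1.1
tcp_pos: [0.4027, -0.2438, 0.3729]
orientation: [[0.612, 0.791, -0.0], [0.791, -0.612, 0.0], [0.0, -0.0, -1.0]]
wrist_force: [0.9, 0.5, 0.3]
opening: 0.0851
grip_force: 0.0
t: 2.1
tcp_pos: [0.5348, 0.2322, 0.3728]
orientation: [[0.065, 0.998, -0.0], [0.998, -0.065, -0.0], [-0.0, -0.0, -1.0]]
wrist_force: [0.5, -0.6, 0.1]
opening: 0.0599
grip_force: 0.0
t: 2.72
tcp_pos: [0.548, 0.2883, 0.208]
orientation: [[-0.006, 1.0, -0.009], [1.0, 0.006, -0.004], [-0.004, -0.009, -1.0]]
wrist_force: [0.6, 0.2, -1.4]
opening: 0.0605
grip_force: 0.0
scene spindle 70
0.035 26 [ 0.5327 -0.1861  0.0469] [ 0.5255 -0.1945  0.0356] [ 0.5396 -0.1792  0.0541] fit r7 [ 0.5305 -0.1905]
0.055 33 [ 0.5333 -0.186   0.0669] [ 0.5262 -0.1943  0.0551] [ 0.5381 -0.1797  0.0775] fit r7 [ 0.5305 -0.1898]
0.078 11 [ 0.5322 -0.1871  0.0809] [ 0.5265 -0.1922  0.0784] [ 0.5374 -0.1822  0.0836] fit r7 [ 0.5351 -0.1878]
side spindle 63
0.035 24 [ 0.5283 -0.1886  0.0456] [ 0.5229 -0.1984  0.0367] [ 0.5354 -0.1844  0.0546] fit r7 [ 0.5294 -0.1932]
0.055 26 [ 0.5273 -0.1885  0.067 ] [ 0.5221 -0.1933  0.0554] [ 0.5341 -0.1832  0.0778] fit r7 [ 0.5299 -0.1936]
0.078 13 [ 0.5288 -0.189   0.0823] [ 0.5229 -0.1942  0.0783] [ 0.5362 -0.184   0.0876] fit r7 [ 0.531  -0.1945]
[0.54804112 0.28828729 0.20798508] [[-0.00617252  0.99993753 -0.00931858]
 [ 0.99997134  0.00613135 -0.00444067]
 [-0.00438326 -0.00934572 -0.99994672]]
309.70691628693146 323.5873947024069 197.29876343326302 [[ 2.24619546e-04 -9.62430080e-01 -2.71529540e-01  6.82974732e-02]
 [ 9.99999816e-01  6.32591023e-05  6.03017420e-04 -1.11479873e-04]
 [-5.63185388e-04 -2.71529625e-01  9.62429917e-01 -1.22130763e-01]
 [ 0.00000000e+00  0.00000000e+00  0.00000000e+00  1.00000000e+00]]
```

View pics/w1.png

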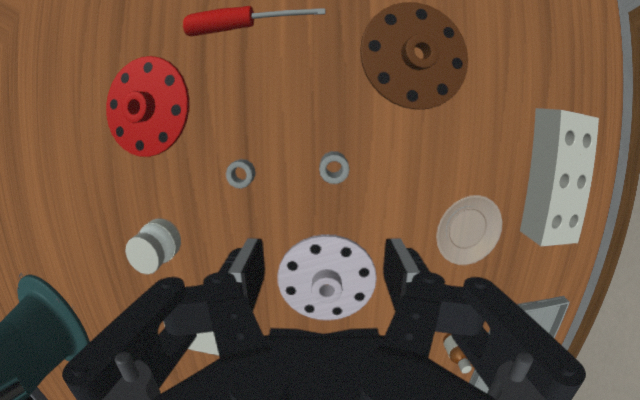

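The wrist view shows the long sleeve at (334,168), the short one at (239,174) and the rotor at (327,278).

```bash
cat >> h.py <<'E'
def wcloud(c):
    v,u=np.mgrid[:400,:640].astype(float); x=u-c["cx"];y=v-c["cy"];r=np.hypot(x,y)+1e-9
    d=c["depth"]; t=np.tan(np.clip(r/c["fx"],0,1.4))*d
    p=np.stack([x/r*t,y/r*t,d],-1); H=c["hand_eye"]; p=p@H[:3,:3].T+H[:3,3]
    X=p@c["to"].T+c["tp"]; X[d==0]=np.nan; return X
def mec(P): 
    (a,b),r=cv2.minEnclosingCircle((P[:,:2]*1000).astype(np.float32)); return round(a,1),round(b,1),round(r,1)
E
python3 - <<'E'
from h import *
c=np.load("w1.npz");X=wcloud(c)
for k,u,v,z0,z1,r in(("A",334,168,.027,.034,20),("B",239,174,.015,.022,20),("hub",327,285,.025,.033,24)):
    P=win(X,u,v,r);P=P[np.isfinite(P[:,0])];T=P[(P[:,2]>z0)&(P[:,2]<z1)];print(k,len(T),T.mean(0).round(4) if len(T) else P[:,2].max(),mec(T))
print(X[120,300],X[230,350],X[278,300])
E
```

```text
A 511 [0.5564 0.3005 0.0311] (556.7, 300.5, 15.3)
B 411 [0.4576 0.2925 0.0189] (457.0, 292.2, 15.0)
hub 546 [0.5505 0.162  0.0291] (550.2, 161.0, 18.2)
[5.20918079e-01 3.47289632e-01 4.88982865e-04] [0.57678086 0.22444848 0.00190336] [0.51880479 0.1642823  0.00900154]
```

```bash
python3 -m handwheel '0.0085 0.012 0 0 0 0 0.06;0 0 -0.05 0 0 0 0.06;0 0 -0.05 0 0 0 0.06;0 0 -0.046 0 0 0 0.06;0 0 0 0 0 0 0.06'
```

```text
t: 3.4
tcp_pos: [0.5587, 0.3015, 0.0654]
orientation: [[-0.006, 1.0, -0.004], [1.0, 0.006, -0.002], [-0.002, -0.004, -1.0]]
wrist_force: [-0.9, 0.3, -0.9]
opening: 0.0599
grip_force: 0.0
```

```bash
python3 -m handwheel '-0.0015 0 0 0 0 0 0.06;0 0 -0.015 0 0 0 0.06;0 0 -0.015 0 0 0 0.06;0 0 0 0 0 0 0.06;0 0 0 0 0 0 0.06'; python3 -m handwheel '0 0 0 0 0 0 0.02;0 0 0 0 0 0 0.02;0 0 0 0 0 0 0.02;0 0 0 0 0 0 0.02;0 0 0 0 0 0 0.02;0 0 0 0 0 0 0.02' 40
```

```text
t: 4.03
tcp_pos: [0.5581, 0.3016, 0.0371]
orientation: [[-0.006, 1.0, -0.0], [1.0, 0.006, -0.0], [-0.0, -0.0, -1.0]]
wrist_force: [0.2, -0.5, -1.1]
opening: 0.0599
grip_force: 0.0
t: 4.78
tcp_pos: [0.5588, 0.302, 0.0379]
orientation: [[-0.006, 1.0, 0.001], [1.0, 0.006, 0.001], [0.001, 0.001, -1.0]]
wrist_force: [0.5, 0.2, 5.5]
opening: 0.0275
grip_force: 40.1
```

```bash
python3 -m handwheel '0 0 0.03 0 0 0 0.02;0 0 0.05 0 0 0 0.02;0 0 0.05 0 0 0 0.02;0 0 0.05 0 0 0 0.02;-0.003 -0.055 0 0 0 0 0.02;-0.003 -0.055 0 0 0 0 0.02;-0.003 -0.055 0 0 0 0 0.02;-0.003 -0.055 0 0 0 0 0.02'; python3 -m handwheel '-0.003 -0.055 0 0 0 0 0.02;-0.003 -0.055 0 0 0 0 0.02;-0.003 -0.055 0 0 0 0 0.02;-0.003 -0.055 0 0 0 0 0.02;-0.004 -0.0525 0 0 0 0 0.02;0 0 0 0 0 0 0.02;0 0 0 0 0 0 0.02'
cat > look.py <<'E'
import sys
from h import *
from bench import *
o=observe();print({k:np.round(o[k],4).tolist() for k in("t","tcp_pos","orientation","wrist_force","opening","grip_force")})
for n in sys.argv[2:]:
    c=camera(n);np.savez(f"{n}_{sys.argv[1]}.npz",**c,tp=o["tcp_pos"],to=o["orientation"]);cv2.imwrite(f"pics/{n}_{sys.argv[1]}.png",c["pixels"][:,:,::-1])
E
python3 look.py s1 wrist scene side
```

```text
t: 5.78
tcp_pos: [0.545, 0.08, 0.216]
orientation: [[-0.007, 1.0, -0.002], [1.0, 0.007, -0.0], [-0.0, -0.002, -1.0]]
wrist_force: [1.2, -0.3, -0.5]
opening: 0.0275
grip_force: 39.8
t: 6.65
tcp_pos: [0.5295, -0.1904, 0.2162]
orientation: [[-0.005, 1.0, -0.002], [1.0, 0.005, 0.001], [0.001, -0.002, -1.0]]
wrist_force: [1.0, -0.7, -1.6]
opening: 0.0273
grip_force: 39.8
{'t': 6.65, 'tcp_pos': [0.5295, -0.1904, 0.2162], 'orientation': [[-0.005, 1.0, -0.002], [1.0, 0.005, 0.0014], [0.0015, -0.002, -1.0]], 'wrist_force': [0.9537, -0.6931, -1.5978], 'opening': 0.0273, 'grip_force': 39.7768}
```

View pics/wrist_s1.png

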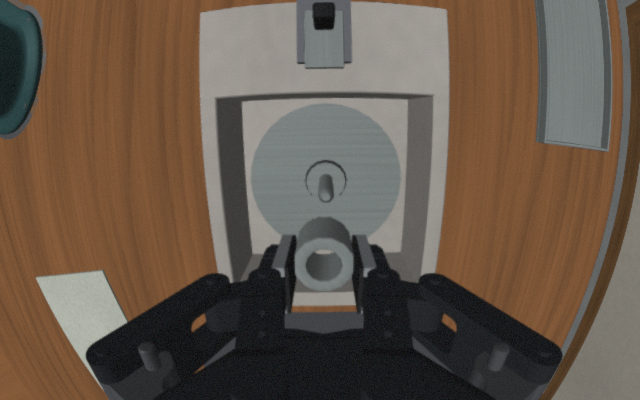

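The sleeve is held upright, its top ring at (322,265). Below it the spindle is visible at (326,183) inside the shoulder ring.

```bash
python3 - <<'E'
from h import *
c=np.load("wrist_s1.npz");X=wcloud(c);tz=c["tp"][2]
P=win(X,322,263,35);P=P[np.isfinite(P[:,0])]
c0=c["tp"][:2]; near=P[np.hypot(*(P[:,:2]-c0).T)<.03]
h=near[(near[:,2]>tz-.05)&(near[:,2]<tz+.02)]
print("z pct",np.percentile(h[:,2],[2,10,50,90,98]).round(4))
top=np.median(win(X,322,287,1)[:,2]),np.median(win(X,305,265,1)[:,2]); print("top",top)
T=h[abs(h[:,2]-top[0])<.002]
print("sleeve top",len(T),T.mean(0).round(4),mec(T))
S=h[(h[:,2]<top[0]-.004)&(h[:,1]>c0[1])]; 
print("side fit r15",circ(S,.015)[:2],len(S),S[:,2].min())
Q=X.reshape(-1,3);m=Q[(np.hypot(Q[:,0]-.53,Q[:,1]+.19)<.024)&(Q[:,2]>.035)&(Q[:,2]<.095)]
for a,b in((.035,.055),(.055,.077),(.077,.095)):
    s=m[(m[:,2]>a)&(m[:,2]<b)];print(a,len(s),s.mean(0).round(4),s.max(0).round(4),"fit",circ(s,.007)[:2].round(4) if len(s)>3 else "")
t=m[m[:,2]>m[:,2].max()-.002]; print("tip",t.mean(0).round(4),len(t),mec(t))
sh=Q[(np.hypot(Q[:,0]-.53,Q[:,1]+.185)<.04)&(abs(Q[:,2]-.029)<.003)];print("shoulder",len(sh),mec(sh) if len(sh) else 0,sh.min(0),sh.max(0))
E
```

```text
z pct [0.1851 0.1943 0.2091 0.2191 0.2322]
top (np.float64(0.20963012214597318), np.float64(0.20929413393063703))
sleeve top 1901 [ 0.5294 -0.1903  0.2095] (528.8, -189.5, 18.7)
side fit r15 [ 0.52937914 -0.19202944] 619 0.1807003209739037
0.035 57 [ 0.5309 -0.1865  0.046 ] [ 0.5374 -0.1847  0.0543] fit [ 0.531  -0.1922]
0.055 80 [ 0.5308 -0.1867  0.0669] [ 0.5381 -0.1847  0.0769] fit [ 0.531  -0.1922]
0.077 162 [ 0.5311 -0.1903  0.0831] [ 0.5374 -0.1842  0.0892] fit [ 0.5311 -0.1933]
tip [ 0.5306 -0.1918  0.088 ] 7 (531.3, -191.8, 3.7)
shoulder 85 (531.3, -191.9, 20.9) [ 0.51102996 -0.20390616  0.02609305] [ 0.55124246 -0.17130691  0.03057337]
```

```bash
python3 -m handwheel '0.0016 0 -0.03 0 0 0 0.02;0 0 -0.03 0 0 0 0.02;0 0 -0.025 0 0 0 0.02;0 0 0 0 0 0 0.02;0 0 0 0 0 0 0.02'; python3 -m handwheel '0 0 -0.006 0 0 0 0.02;0 0 -0.006 0 0 0 0.02;0 0 -0.006 0 0 0 0.02;0 0 -0.006 0 0 0 0.02;0 0 0 0 0 0 0.02'
```

```text
t: 7.42
tcp_pos: [0.5326, -0.1903, 0.1333]
orientation: [[-0.007, 1.0, 0.001], [1.0, 0.007, -0.0], [-0.0, 0.001, -1.0]]
wrist_force: [0.9, -0.3, -0.8]
opening: 0.0276
grip_force: 39.7
t: 8.05
tcp_pos: [0.5312, -0.1906, 0.1073]
orientation: [[-0.006, 1.0, -0.002], [1.0, 0.006, 0.001], [0.001, -0.002, -1.0]]
wrist_force: [-0.5, 1.0, -0.7]
opening: 0.0276
grip_force: 39.7
```

```bash
python3 -m handwheel '0 0 -0.01 0 0 0 0.02;0 0 -0.01 0 0 0 0.02;0 0 -0.01 0 0 0 0.02;0 0 -0.004 0 0 0 0.02;0 0 0 0 0 0 0.02'; python3 -m handwheel '0 0 -0.002 0 0 0 0.02;0 0 -0.002 0 0 0 0.02;0 0 0 0 0 0 0.02;0 0 0 0 0 0 0.02'
```

```text
t: 8.68
tcp_pos: [0.5316, -0.1906, 0.0737]
orientation: [[-0.006, 1.0, -0.001], [1.0, 0.006, 0.0], [0.0, -0.001, -1.0]]
wrist_force: [0.5, -0.4, 0.1]
opening: 0.0275
grip_force: 39.8
t: 9.18
tcp_pos: [0.532, -0.1908, 0.0704]
orientation: [[-0.006, 1.0, 0.0], [1.0, 0.006, -0.0], [-0.0, 0.0, -1.0]]
wrist_force: [1.1, -0.2, -1.0]
opening: 0.0276
grip_force: 39.8
```

```bash
python3 -m handwheel '0 0 -0.002 0 0 0 0.02;0 0 -0.001 0 0 0 0.02;0 0 0 0 0 0 0.02'; python3 -m handwheel '0 0 -0.001 0 0 0 0.02;0 0 0 0 0 0 0.02';python3 -m handwheel '0 0 -0.001 0 0 0 0.02;0 0 0 0 0 0 0.02'
```

```text
t: 9.55
tcp_pos: [0.5317, -0.1907, 0.0671]
orientation: [[-0.006, 1.0, -0.0], [1.0, 0.006, 0.0], [0.0, -0.0, -1.0]]
wrist_force: [0.5, -0.3, -1.0]
opening: 0.0272
grip_force: 39.8
t: 9.8
tcp_pos: [0.5318, -0.1908, 0.0662]
orientation: [[-0.006, 1.0, -0.0], [1.0, 0.006, 0.0], [0.0, -0.0, -1.0]]
wrist_force: [-0.5, 0.4, -1.2]
opening: 0.0274
grip_force: 39.8
t: 10.05
tcp_pos: [0.532, -0.1908, 0.0659]
orientation: [[-0.006, 1.0, 0.0], [1.0, 0.006, -0.0], [-0.0, 0.0, -1.0]]
wrist_force: [-2.5, 1.1, 4.8]
opening: 0.0278
grip_force: 40.3
```

```bash
python3 -m handwheel '0 0 -0.001 0 0 0 0.02;0 0 0 0 0 0 0.02'; python3 -m handwheel '0 0 0 0 0 0 0.05;0 0 0 0 0 0 0.05;0 0 0 0 0 0 0.05;0 0 0 0 0 0 0.05;0 0 0.02 0 0 0 0.05;0 0 0.04 0 0 0 0.05;0 0 0.05 0 0 0 0.05;0 0 0.05 0 0 0 0.05'; python3 look.py s2 wrist; python3 - <<'E'
from h import *
c=np.load("wrist_s2.npz");Q=wcloud(c).reshape(-1,3)
m=Q[(np.hypot(Q[:,0]-.531,Q[:,1]+.192)<.02)&(Q[:,2]>.03)&(Q[:,2]<.1)]
t=m[(m[:,2]>.052)&(m[:,2]<.064)];print(len(t),np.median(t[:,2]),t.min(0),t.max(0));print(np.histogram(m[:,2],np.arange(.03,.1,.004)))
E
```

```text
t: 10.3
tcp_pos: [0.532, -0.1909, 0.0659]
orientation: [[-0.006, 1.0, -0.0], [1.0, 0.006, -0.0], [-0.0, -0.0, -1.0]]
wrist_force: [-4.9, 1.0, 11.0]
opening: 0.0274
grip_force: 41.1
t: 11.3
tcp_pos: [0.5315, -0.1907, 0.2253]
orientation: [[-0.006, 1.0, -0.001], [1.0, 0.006, 0.0], [0.0, -0.001, -1.0]]
wrist_force: [0.9, -0.2, 0.8]
opening: 0.0501
grip_force: 0.0
{'t': 11.3, 'tcp_pos': [0.5315, -0.1907, 0.2253], 'orientation': [[-0.006, 1.0, -0.0007], [1.0, 0.006, 0.0003], [0.0003, -0.0007, -1.0]], 'wrist_force': [0.9176, -0.2283, 0.7901], 'opening': 0.0501, 'grip_force': 0.0}
510 0.05920385332653866 [ 0.51743059 -0.20577053  0.05209531] [ 0.54634575 -0.17783331  0.06398829]
(array([ 17,  15,  26,  33,  29,  27,  68, 422,  10,  13,  10,  16,  45,
        67,  28,   0,   0]), array([0.03 , 0.034, 0.038, 0.042, 0.046, 0.05 , 0.054, 0.058, 0.062,
       0.066, 0.07 , 0.074, 0.078, 0.082, 0.086, 0.09 , 0.094, 0.098]))
```

The sleeve is seated: its top measures 59 mm against 58 expected. Now the rotor.

```bash
python3 -m handwheel '0.003 0.05 0 0 0 0 0.065;0.003 0.05 0 0 0 0 0.065;0.003 0.05 0 0 0 0 0.065;0.003 0.05 0 0 0 0 0.065;0.003 0.05 0 0 0 0 0.065;0.003 0.05 0 0 0 0 0.065;0.0025 0.052 0 0 0 0 0.065;0 0 -0.02 0 0 0 0.065'; python3 -m handwheel '0 0 -0.05 0 0 0 0.065;0 0 -0.05 0 0 0 0.065;0 0 0 0 0 0 0.065;0 0 0 0 0 0 0.065'; python3 look.py r1 wrist; python3 - <<'E'
from h import *
c=np.load("wrist_r1.npz");Q=wcloud(c).reshape(-1,3)
m=Q[(np.hypot(Q[:,0]-.551,Q[:,1]-.161)<.021)&(Q[:,2]>.024)&(Q[:,2]<.034)];print(len(m),m.mean(0),mec(m))
m=Q[(np.hypot(Q[:,0]-.551,Q[:,1]-.161)<.07)&(Q[:,2]>.005)&(Q[:,2]<.012)];print(len(m),m.mean(0),mec(m))
E
```

```text
t: 12.35
tcp_pos: [0.5538, 0.1649, 0.2057]
orientation: [[-0.011, 1.0, 0.004], [1.0, 0.011, 0.002], [0.002, 0.004, -1.0]]
wrist_force: [0.5, -0.7, 0.4]
opening: 0.0649
grip_force: 0.0
t: 12.85
tcp_pos: [0.5531, 0.1608, 0.1052]
orientation: [[-0.005, 1.0, 0.001], [1.0, 0.005, 0.0], [0.0, 0.001, -1.0]]
wrist_force: [-0.6, -0.1, 0.6]
opening: 0.065
grip_force: 0.0
{'t': 12.85, 'tcp_pos': [0.5531, 0.1608, 0.1052], 'orientation': [[-0.0053, 1.0, 0.0009], [1.0, 0.0053, 0.0001], [0.0001, 0.001, -1.0]], 'wrist_force': [-0.5586, -0.0844, 0.5921], 'opening': 0.065, 'grip_force': 0.0}
1645 [0.55053169 0.16147091 0.02913007] (550.5, 160.4, 18.1)
16497 [0.55061013 0.16489185 0.00955536] (550.5, 160.4, 60.0)
```

```bash
python3 -m handwheel '-0.001 0 -0.03 0 0 0 0.065;0 0 -0.025 0 0 0 0.065;0 0 -0.012 0 0 0 0.065;0 0 0 0 0 0 0.065;0 0 0 0 0 0 0.065'; python3 -m handwheel '0 0 0 0 0 0 0.025;0 0 0 0 0 0 0.025;0 0 0 0 0 0 0.025;0 0 0 0 0 0 0.025;0 0 0 0 0 0 0.025;0 0 0 0 0 0 0.025' 60
```

```text
t: 13.52
tcp_pos: [0.5528, 0.1615, 0.039]
orientation: [[-0.006, 1.0, 0.003], [1.0, 0.006, 0.001], [0.001, 0.003, -1.0]]
wrist_force: [0.1, -0.2, 0.9]
opening: 0.065
grip_force: 0.0
t: 14.28
tcp_pos: [0.5519, 0.1614, 0.0388]
orientation: [[-0.006, 1.0, 0.001], [1.0, 0.006, 0.0], [0.0, 0.001, -1.0]]
wrist_force: [-3.0, -1.2, 6.4]
opening: 0.0331
grip_force: 58.9
```

```bash
python3 -m handwheel '0 0 0.02 0 0 0 0.025;0 0 0.04 0 0 0 0.025;0 0 0.05 0 0 0 0.025;0 0 0.05 0 0 0 0.025;0 0 0.02 0 0 0 0.025;-0.003 -0.05 0 0 0 0 0.025;-0.003 -0.05 0 0 0 0 0.025;-0.003 -0.05 0 0 0 0 0.025'; python3 -m handwheel '-0.003 -0.05 0 0 0 0 0.025;-0.003 -0.05 0 0 0 0 0.025;-0.003 -0.05 0 0 0 0 0.025;-0.0024 -0.0527 0 0 0 0 0.025;0 0 0 0 0 0 0.025;0 0 0 0 0 0 0.025'; python3 look.py r2 wrist side scene; python3 - <<'E'
from h import *
c=np.load("wrist_r2.npz");X=wcloud(c);Q=X.reshape(-1,3);tp=c["tp"]
for z0,z1,r in((-.013,-.006,.021),(-.036,-.026,.066)):
    m=Q[(np.hypot(Q[:,0]-tp[0],Q[:,1]-tp[1])<r)&(Q[:,2]>tp[2]+z0)&(Q[:,2]<tp[2]+z1)];print(len(m),m.mean(0).round(4),mec(m))
A=np.c_[m[:,:2]-m[:,:2].mean(0),np.ones(len(m))];print("tilt",np.linalg.lstsq(A,m[:,2],rcond=None)[0])
E
```

```text
t: 15.28
tcp_pos: [0.5412, 0.01, 0.2161]
orientation: [[-0.007, 1.0, -0.002], [1.0, 0.007, 0.0], [0.0, -0.002, -1.0]]
wrist_force: [1.0, 0.3, -2.7]
opening: 0.0332
grip_force: 60.2
t: 16.02
tcp_pos: [0.5301, -0.191, 0.216]
orientation: [[-0.005, 1.0, -0.002], [1.0, 0.005, 0.002], [0.002, -0.002, -1.0]]
wrist_force: [-0.7, -0.1, -1.9]
opening: 0.0335
grip_force: 60.2
{'t': 16.025, 'tcp_pos': [0.5301, -0.191, 0.216], 'orientation': [[-0.005, 1.0, -0.0022], [1.0, 0.005, 0.0016], [0.0016, -0.0022, -1.0]], 'wrist_force': [-0.709, -0.0523, -1.8607], 'opening': 0.0335, 'grip_force': 60.2048}
3172 [ 0.5301 -0.1904  0.2065] (530.1, -190.3, 20.6)
23150 [ 0.5299 -0.1767  0.1867] (530.0, -192.5, 60.2)
tilt [-0.00244998  0.00075295  0.18673744]
```

View pics/wrist_r2.png

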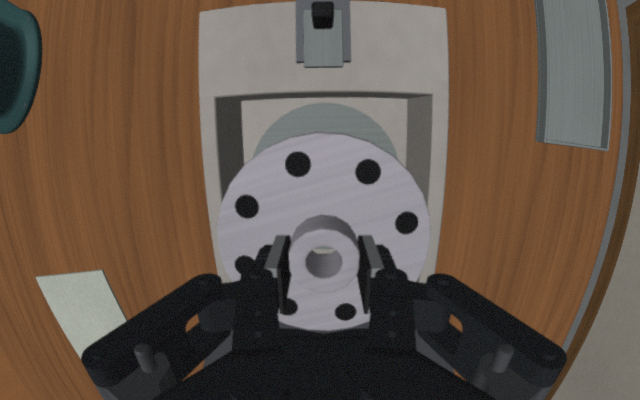

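The rotor hangs level in the grip, disc centre at about (323,232), with the spindle beneath the bore. Lowering it.

```bash
python3 -m handwheel '0.001 0 -0.03 0 0 0 0.025;0 0 -0.03 0 0 0 0.025;0 0 -0.02 0 0 0 0.025;0 0 0 0 0 0 0.025;0 0 0 0 0 0 0.025'; python3 -m handwheel '0 0 -0.006 0 0 0 0.025;0 0 -0.006 0 0 0 0.025;0 0 -0.006 0 0 0 0.025;0 0 0 0 0 0 0.025'
```

```text
t: 16.8
tcp_pos: [0.5327, -0.191, 0.1382]
orientation: [[-0.007, 1.0, 0.001], [1.0, 0.007, -0.0], [-0.0, 0.001, -1.0]]
wrist_force: [0.3, -0.4, -1.6]
opening: 0.0333
grip_force: 60.2
t: 17.3
tcp_pos: [0.5313, -0.1913, 0.1184]
orientation: [[-0.006, 1.0, -0.002], [1.0, 0.006, 0.001], [0.001, -0.002, -1.0]]
wrist_force: [0.5, -0.5, -2.2]
opening: 0.0334
grip_force: 60.2
```

Past the tip with no extra force. Continuing slowly.

```bash
python3 -m handwheel '0 0 -0.006 0 0 0 0.025;0 0 -0.006 0 0 0 0.025;0 0 -0.004 0 0 0 0.025;0 0 0 0 0 0 0.025'; python3 -m handwheel '0 0 -0.002 0 0 0 0.025;0 0 0 0 0 0 0.025;0 0 -0.001 0 0 0 0.025;0 0 0 0 0 0 0.025'; python3 -m handwheel '0 0 -0.001 0 0 0 0.025;0 0 0 0 0 0 0.025'
```

```text
t: 17.8
tcp_pos: [0.5316, -0.1913, 0.1026]
orientation: [[-0.006, 1.0, -0.001], [1.0, 0.006, 0.0], [0.0, -0.001, -1.0]]
wrist_force: [-0.6, 0.2, -1.9]
opening: 0.0335
grip_force: 60.2
t: 18.3
tcp_pos: [0.532, -0.1915, 0.1003]
orientation: [[-0.006, 1.0, 0.0], [1.0, 0.006, -0.0], [-0.0, 0.0, -1.0]]
wrist_force: [0.1, 0.0, -1.8]
opening: 0.0336
grip_force: 60.2
t: 18.55
tcp_pos: [0.5319, -0.1915, 0.0992]
orientation: [[-0.006, 1.0, -0.0], [1.0, 0.006, 0.0], [0.0, -0.0, -1.0]]
wrist_force: [-0.1, 0.0, -2.6]
opening: 0.0333
grip_force: 60.2
```

```bash
python3 -m handwheel '0 0 -0.001 0 0 0 0.025;0 0 0 0 0 0 0.025'; python3 -m handwheel '0 0 -0.001 0 0 0 0.025;0 0 0 0 0 0 0.025';  python3 -m handwheel '0 0 -0.001 0 0 0 0.025;0 0 0 0 0 0 0.025'
```

```text
t: 18.8
tcp_pos: [0.5319, -0.1915, 0.0982]
orientation: [[-0.006, 1.0, -0.0], [1.0, 0.006, 0.0], [0.0, -0.0, -1.0]]
wrist_force: [0.5, 0.6, -2.4]
opening: 0.0331
grip_force: 60.2
t: 19.05
tcp_pos: [0.5319, -0.1915, 0.0972]
orientation: [[-0.006, 1.0, -0.0], [1.0, 0.006, 0.0], [0.0, -0.0, -1.0]]
wrist_force: [-0.5, 0.0, -1.9]
opening: 0.0336
grip_force: 60.2
t: 19.3
tcp_pos: [0.5321, -0.1916, 0.0968]
orientation: [[-0.006, 1.0, 0.0], [1.0, 0.006, -0.0], [-0.0, 0.0, -1.0]]
wrist_force: [-2.5, 0.7, 3.1]
opening: 0.0334
grip_force: 60.7
```

```bash
python3 -m handwheel '0 0 -0.001 0 0 0 0.025;0 0 0 0 0 0 0.025'; python3 -m handwheel '0 0 0 0 0 0 0.055;0 0 0 0 0 0 0.055;0 0 0 0 0 0 0.055;0 0 0 0 0 0 0.055;0 0 0.02 0 0 0 0.055;0 0 0.04 0 0 0 0.055;0 0 0.05 0 0 0 0.055;0 0 0 0 0 0 0.055'; python3 look.py r3 wrist; python3 - <<'E'
from h import *
c=np.load("wrist_r3.npz");X=wcloud(c);Q=X.reshape(-1,3);
m=Q[(np.hypot(Q[:,0]-.531,Q[:,1]+.192)<.064)&(Q[:,2]>.062)&(Q[:,2]<.072)];print(len(m),m.mean(0).round(4),mec(m))
A=np.c_[m[:,:2]-m[:,:2].mean(0),np.ones(len(m))];print("tilt",np.linalg.lstsq(A,m[:,2],rcond=None)[0])
m=Q[(np.hypot(Q[:,0]-.531,Q[:,1]+.192)<.019)&(Q[:,2]>.078)&(Q[:,2]<.092)];print(len(m),m.mean(0).round(4),mec(m))
E
```

```text
t: 19.55
tcp_pos: [0.5322, -0.1916, 0.0968]
orientation: [[-0.006, 1.0, 0.0], [1.0, 0.006, -0.0], [-0.0, 0.0, -1.0]]
wrist_force: [-4.1, 1.4, 8.1]
opening: 0.0337
grip_force: 61.3
t: 20.55
tcp_pos: [0.5353, -0.1928, 0.2108]
orientation: [[-0.006, 1.0, 0.01], [1.0, 0.006, -0.004], [-0.004, 0.01, -1.0]]
wrist_force: [1.4, 0.5, 0.4]
opening: 0.0552
grip_force: 0.0
{'t': 20.55, 'tcp_pos': [0.5353, -0.1928, 0.2108], 'orientation': [[-0.006, 0.9999, 0.0096], [1.0, 0.006, -0.0039], [-0.004, 0.0095, -0.9999]], 'wrist_force': [1.3906, 0.5437, 0.3752], 'opening': 0.0552, 'grip_force': 0.0}
11879 [ 0.5324 -0.1894  0.0675] (532.4, -192.8, 60.1)
tilt [ 0.00089269 -0.001024    0.06755   ]
1308 [ 0.5322 -0.1915  0.0865] (532.5, -192.5, 18.1)
```

The rotor is seated: the disc top reads 67.5 mm, the camera's usual +1 mm over 66, and it is level. Next I check the free space behind the lid and go there with the fingers shut.

```bash
python3 - <<'E'
from h import *
for n in ("scene","side"):
    Q=cloud(np.load(n+"0.npz")).reshape(-1,3);Q=Q[np.isfinite(Q[:,0])]
    m=Q[(Q[:,0]>.40)&(Q[:,0]<.67)&(Q[:,1]<-.35)&(Q[:,1]>-.62)&(Q[:,2]>.03)]
    print(n,len(m),m.min(0) if len(m) else "",m.max(0) if len(m) else "")
E
python3 -m handwheel '0 0 0.055 0 0 0 0;0 0 0.055 0 0 0 0;0 0 0.05 0 0 0 0;0 -0.05 0 0 0 0 0;0 -0.05 0 0 0 0 0;0 -0.05 0 0 0 0 0;0 -0.06 0 0 0 0 0;0 0 0 0 0 0 0'
```

```text
scene 0  
side 0  
t: 21.6
tcp_pos: [0.5306, -0.405, 0.3614]
orientation: [[-0.001, 1.0, -0.004], [1.0, 0.001, 0.002], [0.002, -0.004, -1.0]]
wrist_force: [-0.2, 0.5, 0.1]
opening: 0.0
grip_force: 0.0
```

```bash
python3 -m handwheel '0 0 -0.04 0 0 0 0;0 0 -0.035 0 0 0 0;0 0 0 0 0 0 0;0 0.03 0 0 0 0 0;0 0.02 0 0 0 0 0;0 0.013 0.002 0 0 0 0;0 0.013 0.002 0 0 0 0;0 0 0 0 0 0 0'; python3 -m handwheel '0 0.0165 -0.001 0 0 0 0;0 0.0165 -0.001 0 0 0 0;0 0.016 -0.004 0 0 0 0;0 0.016 -0.004 0 0 0 0;0 0.015 -0.007 0 0 0 0;0 0.015 -0.007 0 0 0 0;0 0 0 0 0 0 0'; python3 look.py l1 scene
```

```text
t: 22.6
tcp_pos: [0.5323, -0.3245, 0.295]
orientation: [[-0.007, 1.0, 0.001], [1.0, 0.007, 0.0], [0.0, 0.001, -1.0]]
wrist_force: [1.1, -0.2, -0.7]
opening: -0.0001
grip_force: 0.0
t: 23.48
tcp_pos: [0.5313, -0.2285, 0.2687]
orientation: [[-0.008, 1.0, -0.002], [1.0, 0.008, 0.002], [0.002, -0.002, -1.0]]
wrist_force: [0.9, -0.9, 0.4]
opening: -0.0001
grip_force: 0.0
{'t': 23.475, 'tcp_pos': [0.5313, -0.2285, 0.2687], 'orientation': [[-0.0075, 1.0, -0.0024], [1.0, 0.0075, 0.0021], [0.0021, -0.0023, -1.0]], 'wrist_force': [0.8745, -0.9217, 0.4133], 'opening': -0.0001, 'grip_force': 0.0}
```

View pics/scene_l1.png

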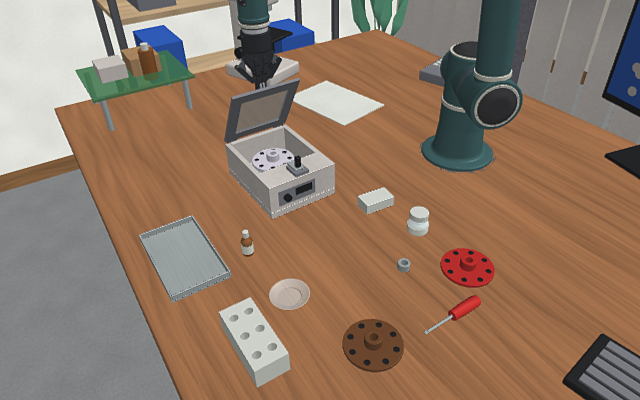

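The lid is coming forward as planned, its free edge now around (262,97), with the rotor seated at (272,158). Continuing the arc.

```bash
python3 -m handwheel '0 0.013 -0.01 0 0 0 0;0 0.013 -0.01 0 0 0 0;0 0.011 -0.0125 0 0 0 0;0 0.011 -0.0125 0 0 0 0;0 0.008 -0.014 0 0 0 0;0 0.008 -0.014 0 0 0 0;0 0 0 0 0 0 0'; python3 -m handwheel '0 0.005 -0.0155 0 0 0 0;0 0.005 -0.0155 0 0 0 0;0 0.002 -0.013 0 0 0 0;0 0 -0.01 0 0 0 0;0 0 0 0 0 0 0;0 0 0 0 0 0 0'
```

```text
t: 24.4
tcp_pos: [0.5306, -0.1654, 0.1949]
orientation: [[-0.007, 1.0, -0.004], [1.0, 0.007, 0.001], [0.001, -0.004, -1.0]]
wrist_force: [-0.1, 0.2, -0.3]
opening: 0.0006
grip_force: 0.0
t: 25.15
tcp_pos: [0.5319, -0.1547, 0.1432]
orientation: [[-0.006, 1.0, -0.0], [1.0, 0.006, -0.0], [-0.0, -0.0, -1.0]]
wrist_force: [0.6, 0.1, 0.2]
opening: 0.0
grip_force: 0.0
```

```bash
python3 -m handwheel '0 0 -0.005 0 0 0 0;0 0 -0.004 0 0 0 0;0 0 -0.003 0 0 0 0;0 0 0 0 0 0 0'; python3 -m handwheel '0 0 -0.002 0 0 0 0;0 0 -0.002 0 0 0 0;0 0 0 0 0 0 0'
```

```text
t: 25.65
tcp_pos: [0.5317, -0.1545, 0.1309]
orientation: [[-0.006, 1.0, -0.001], [1.0, 0.006, -0.0], [-0.0, -0.001, -1.0]]
wrist_force: [-0.1, -0.1, -0.5]
opening: -0.0002
grip_force: 0.0
t: 26.02
tcp_pos: [0.5318, -0.1545, 0.1299]
orientation: [[-0.006, 1.0, -0.001], [1.0, 0.006, 0.0], [0.0, -0.001, -1.0]]
wrist_force: [-7.0, 3.2, 16.1]
opening: 0.0003
grip_force: 8.2
```

```bash
python3 -m handwheel '0 0 0.05 0 0 0 0;0 0 0.06 0 0 0 0;-0.001 0.05 0 0 0 0 0;-0.001 0.05 0 0 0 0 0;-0.0005 0.0345 0 0 0 0 0;0 0 0 0 0 0 0;0 0 0 0 0 0 0'; python3 look.py b1 wrist side; python3 - <<'E'
from h import *
X=wcloud(np.load("wrist_b1.npz"));Y=cloud(np.load("side_b1.npz"))
for n,Z in(("w",X),("side",Y)):
    Q=Z.reshape(-1,3);Q=Q[np.isfinite(Q[:,0])]
    k=Q[(np.hypot(Q[:,0]-.529,Q[:,1]+.054)<.03)&(Q[:,2]>.138)&(Q[:,2]<.152)];print(n,"knob",len(k),k.mean(0).round(4) if len(k) else "",k.min(0),k.max(0))
    L=Q[(abs(Q[:,0]-.531)<.095)&(Q[:,1]>-.29)&(Q[:,1]<-.1)&(Q[:,2]>.08)&(Q[:,2]<.14)];A=np.c_[L[:,1]+.19,np.ones(len(L))];print("lid z",len(L),np.median(L[:,2]),np.linalg.lstsq(A,L[:,2],rcond=None)[0])
E
```

```text
t: 26.9
tcp_pos: [0.5293, -0.0204, 0.2371]
orientation: [[-0.007, 1.0, -0.0], [1.0, 0.007, -0.001], [-0.001, -0.0, -1.0]]
wrist_force: [0.7, -0.2, -0.2]
opening: -0.0
grip_force: 0.0
{'t': 26.9, 'tcp_pos': [0.5293, -0.0204, 0.2371], 'orientation': [[-0.0066, 1.0, -0.0005], [1.0, 0.0066, -0.0007], [-0.0006, -0.0005, -1.0]], 'wrist_force': [0.7136, -0.2048, -0.1729], 'opening': -0.0, 'grip_force': 0.0}Traceback (most recent call last):
  File "<stdin>", line 5, in <module>
    return umr_minimum(a, axis, None, out, keepdims, initial, where)
ValueError: zero-size array to reduction operation minimum which has no identity
```

View pics/side_b1.png

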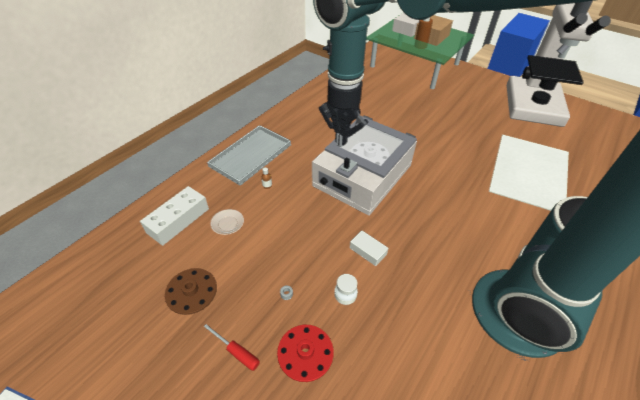

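The lid lies level on the rim around (372,150), and the fingers are just in front of the knob at (346,160). Going down and pushing the bolt.

```bash
python3 -m handwheel '0 0.004 -0.04 0 0 0 0;0 0 -0.04 0 0 0 0;0 0 -0.012 0 0 0 0;0 0 0 0 0 0 0'; python3 -m handwheel '0 -0.01 0 0 0 0 0;0 -0.01 0 0 0 0 0;0 -0.008 0 0 0 0 0;0 -0.008 0 0 0 0 0;0 -0.006 0 0 0 0 0;0 0 0 0 0 0 0'
```

```text
t: 27.5
tcp_pos: [0.5291, -0.0167, 0.1448]
orientation: [[-0.005, 1.0, -0.002], [1.0, 0.005, 0.0], [0.0, -0.002, -1.0]]
wrist_force: [0.6, 0.1, -0.0]
opening: -0.0003
grip_force: 0.0
t: 28.25
tcp_pos: [0.5292, -0.0586, 0.1451]
orientation: [[-0.005, 1.0, -0.001], [1.0, 0.005, -0.0], [-0.0, -0.001, -1.0]]
wrist_force: [-0.1, -0.2, -0.0]
opening: -0.0003
grip_force: 0.0
```

```bash
python3 -m handwheel '0 -0.004 0 0 0 0 0;0 -0.003 0 0 0 0 0;0 0 0 0 0 0 0'; python3 -m handwheel '0 -0.002 0 0 0 0 0;0 0 0 0 0 0 0'; python3 -m handwheel '0 -0.002 0 0 0 0 0;0 0 0 0 0 0 0'
```

```text
t: 28.62
tcp_pos: [0.5292, -0.0651, 0.145]
orientation: [[-0.006, 1.0, -0.001], [1.0, 0.006, -0.0], [-0.0, -0.001, -1.0]]
wrist_force: [-0.0, 0.6, -0.0]
opening: 0.0
grip_force: 0.1
t: 28.88
tcp_pos: [0.5292, -0.0667, 0.1451]
orientation: [[-0.006, 1.0, -0.001], [1.0, 0.006, 0.001], [0.001, -0.001, -1.0]]
wrist_force: [-0.5, 2.6, -0.1]
opening: 0.0003
grip_force: 1.3
t: 29.12
tcp_pos: [0.5292, -0.0669, 0.1451]
orientation: [[-0.005, 1.0, -0.001], [1.0, 0.005, 0.004], [0.004, -0.001, -1.0]]
wrist_force: [0.2, 9.8, 0.4]
opening: 0.0004
grip_force: 4.7
```

The stop is reached at the predicted position: y −0.067 with the force rising to 9.8 N. One more nudge, then back off and check.

```bash
python3 -m handwheel '0 -0.001 0 0 0 0 0;0 0 0 0 0 0 0'; python3 -m handwheel '0 0.02 0 0 0 0 0;0 0.02 0 0 0 0 0;0 0 0.05 0 0 0 0;0 0 0.06 0 0 0 0;0 0.06 0.01 0 0 0 0;0 0.06 0 0 0 0 0;0 0.06 0 0 0 0 0;0 0 0 0 0 0 0'; python3 look.py f scene side; python3 - <<'E'
from h import *
for n in("scene","side"):
    Q=cloud(np.load(n+"_f.npz")).reshape(-1,3);Q=Q[np.isfinite(Q[:,0])]
    k=Q[(np.hypot(Q[:,0]-.529,Q[:,1]+.075)<.035)&(Q[:,2]>.137)&(Q[:,2]<.155)];print(n,"knob",len(k),k.mean(0).round(4))
    L=Q[(abs(Q[:,0]-.531)<.095)&(Q[:,1]>-.29)&(Q[:,1]<-.12)&(Q[:,2]>.08)&(Q[:,2]<.14)];A=np.c_[L[:,1]+.19,np.ones(len(L))];print("lid z",len(L),np.linalg.lstsq(A,L[:,2],rcond=None)[0],np.percentile(L[:,2],[5,50,95]))
a=cv2.imread("pics/scene_f.png")[100:220,200:360];b=cv2.imread("pics/side_f.png")[95:215,290:450]
cv2.imwrite("pics/fin.png",np.hstack([cv2.resize(i,(400,300),interpolation=2) for i in(a,b)]))
E
```

```text
t: 29.38
tcp_pos: [0.5292, -0.067, 0.1452]
orientation: [[-0.005, 1.0, -0.001], [1.0, 0.005, 0.006], [0.006, -0.001, -1.0]]
wrist_force: [-1.3, 11.3, 1.6]
opening: 0.0003
grip_force: 6.2
t: 30.38
tcp_pos: [0.5289, 0.1544, 0.2655]
orientation: [[-0.012, 1.0, 0.001], [1.0, 0.012, 0.001], [0.001, 0.001, -1.0]]
wrist_force: [-0.8, -0.6, 0.0]
opening: -0.0001
grip_force: 0.0
{'t': 30.375, 'tcp_pos': [0.5289, 0.1544, 0.2655], 'orientation': [[-0.0123, 0.9999, 0.0007], [0.9999, 0.0123, 0.0006], [0.0006, 0.0007, -1.0]], 'wrist_force': [-0.8464, -0.6495, 0.0425], 'opening': -0.0001, 'grip_force': 0.0}
scene knob 24 [ 0.5305 -0.0784  0.1417]
lid z 2116 [-0.0069088   0.10599182] [0.10313996 0.10604045 0.10908806]
side knob 26 [ 0.5269 -0.0826  0.1427]
lid z 2323 [-0.00662468  0.10735916] [0.10470689 0.10743585 0.11034308]
```

View pics/fin.png

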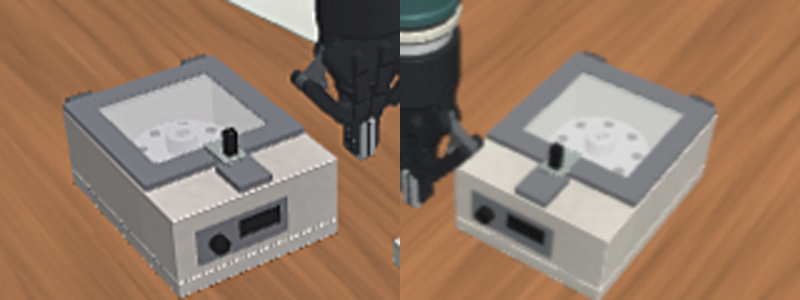

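The final crop shows the lid shut over the rotor and the bolt across its edge, with the knob at (230,142) on the left and (556,155) on the right. The knob moved 27–28.5 mm to its stop, and the robot is clear.

```bash
python3 -c "
from bench import *
print(sign_off())"
```

```text
the job is handed in; nothing more can be done
None
```

The job is handed in at about 30 s: the long sleeve and then the rotor were lowered onto the spindle in the gripper and seated, the lid is closed, the bolt is pushed across to its stop, and nothing else was touched.

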